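# Build up two wheel sets on the assembly arbors

### The arm

A 6-joint arm with a two-finger parallel gripper is mounted at the origin on the work surface. World frame = base frame: x ahead of the robot, y to its left, z up, the work surface at z = 0. Lengths are in m, angles in rad, forces in N, time in s.
With the tool pointing down it reaches from about 0.3 to 0.75 m from the base axis. Payload 8.5 kg.
Tool frame: the origin (TCP) lies midway between the tips of the shut fingers; the grasp point (between the pads) lies 19 mm behind it (manip.grip_depth is the distance from the TCP to the grasp point, in m); z points along the fingers, y is the line along which they close (so a half turn about z gives the same grasp; the last joint's range is limited). The gripper opens to 88 mm and grips with 3 to 60 N. Pads are 18 mm wide; open, the fingers measure 123 mm over their backs; the gripper's body (75 mm by 187 mm) begins 45 mm behind the grasp point.
Start: joints at [1.096, 0.381, 1.297, -0, 1.464, -0.215], TCP at [0.141, 0.532, 0.239] pointing down, gripper open.
Joint ranges: [-3.11, 3.11], [-0.89, 2.33], [0.22, 2.48], [-1.42, 4.56], [0.17, 2.85], [-2.88, 2.88]. Speed limits (rad/s): [2.39, 2.39, 3.14, 3.14, 3.14, 3.14].

### API

Orientations are given as a unit quaternion [w, x, y, z].
In Python, from rig import manip gives the robot as it stands. The module is installed in compiled form; this text tells all that it offers.
- The arm moves only by the shell command python3 -m inch 'ROWS' [FORCE]. ROWS is JSON, a list of rows, each an object with "travel": the shift along the world's x, y, z in cm, a list of three; "roll": the turn about the world's z in degrees; "hand": the finger opening in cm, from 0 to 8.81. A call has 1 to 10 rows; each row is the pose to reach, as a shift and turn from the pose commanded when the call began; what a row does not reach only later rows make up. A row lasts 1/10 s, in which the tool goes at most 50 mm and 8.59 degrees, less where a joint would pass 70% of its speed; a pose out of reach is approached as far as the arm can. A call with a gripper value outside its range is refused whole. The fingers move at their own pace and stop on an object; FORCE is the grip in N (left out, the last holds). Time passes only in rows, so rows that repeat a pose let the fingers close. It gives the time, the measured TCP pose, the force, the opening and the grip force at its end, in the units of the state.
- manip.read_state(): the state, without advancing time (a new reading comes with each control period).
- manip.capture(name): name is "side" or "top"; returns the picture (400x640x3 uint8, red, green, blue); there is no depth.
- manip.camera_info(name): a dict with "K" (3x3 intrinsics, pixels), "T" (4x4, takes a point from camera to world coordinates). Camera axes: x right, y up, looking along -z (the intrinsics and any distortion apply to the point x, -y, -z); pixel columns grow to the right and rows downward; lengths in m; the calibration is good to about 2 mm. A picture is of the moment at which its call begins. camera_info takes no time and is no camera call.
- manip.close_job(): hands the job in; it is judged then, once.
The state is a dict: "clock": time; "joint_positions": joint angles; "joint_velocities": joint speeds; "tau": joint torques, N m; "ee_pos": TCP position; "eef_rot": TCP orientation; "force": force on the tool from outside, world axes, zero at the start; "wrist_torque": the same for the moment, N m; "finger_gap": finger opening in m; "grasp_force": force on a finger pad.
Only numpy, scipy, OpenCV 4.12 (cv2) and the standard library are available. Lean on these libraries where they do the work, as an engineer would, in place of code of your own. Each camera call takes 0.05 s, during which the arm holds its last target. There are 200 camera calls.

### The job

Build up the two wheel sets on their arbors, one part at a time: first, on the blue arbor, the large wheel at the bottom, then the red spacer, then the white cap on top; after that, on the yellow arbor, the small wheel and then the yellow cap. Lower each part right down into place before letting go of it rather than dropping it, right way up and threaded on the post, and leave the two white shells and the green-lidded tin where they are.

Things in the scene. Friction and masses are not known exactly. Their poses are not given: they have to be found in the camera images.
- blue_arbor: Assembly arbor: blue square plate 86 x 86 mm, 12 mm thick, with one upright steel post at its centre; the post's tip is 74 mm above the bench. Fixed to the bench, moves between episodes. Post is 14 mm in diameter, its last 10 mm tapering to 5 mm. Origin: under the plate's centre, on the post's axis, at bench level; z up.
- yellow_arbor: Assembly arbor: yellow square plate 86 x 86 mm, 12 mm thick, with one upright steel post at its centre; the post's tip is 56 mm above the bench. Fixed to the bench, moves between episodes. Post is 14 mm in diameter, its last 10 mm tapering to 5 mm. Origin: under the plate's centre, on the post's axis, at bench level; z up.
- large_wheel: Large black-tyred wheel with a white hub, lying flat: outer diameter 66 mm, 28 mm high (hub, 44 mm in diameter, stands 1.5 mm proud of the tyre on both faces), about 140 g (not the stock in the blue tray). Through bore 22 mm in diameter along z; round, so yaw does not matter. Starts loose, right way up on the bench. Origin: centre of its underside.
- red_spacer: Plain red plastic spacer ring: outer diameter 40 mm, 18 mm high, about 40 g (not the red pieces in the grey bin at the far edge). Through bore 22 mm in diameter along z; round, so yaw does not matter. Starts loose, right way up on the bench. Origin: centre of its underside.
- white_cap: White round stepped hub cap: outer diameter 54 mm for the lower 14 mm, then a step of 42 mm diameter, 20 mm high in all, about 50 g (not the white pieces in the grey bin). Through bore 22 mm in diameter along z; round, so yaw does not matter. Starts loose, right way up on the bench. Origin: centre of its underside.
- small_wheel: Small black-tyred wheel with a yellow hub, lying flat: outer diameter 50 mm, 28 mm high (hub, 36 mm in diameter, stands 1.5 mm proud of the tyre on both faces), about 80 g. Through bore 22 mm in diameter along z; round, so yaw does not matter. Starts loose, right way up on the bench. Origin: centre of its underside.
- yellow_cap: Yellow round stepped hub cap: outer diameter 40 mm for the lower 14 mm, then a step of 28 mm diameter, 20 mm high in all, about 30 g. Through bore 22 mm in diameter along z; round, so yaw does not matter. Starts loose, right way up on the bench. Origin: centre of its underside.
- shell_a: Bystander: white moulded shell, teardrop-shaped, about 86 x 46 mm, 25 mm high at the blunt end, lying loose among the parts. Origin: about the middle of its underside; x points to the narrow end. Not needed; leave it.
- shell_b: Bystander: a second white moulded shell like the first, lying loose to the left of the parts. Origin: about the middle of its underside; x points to the narrow end. Not needed; leave it.
- tin: Bystander: small aluminium tin with a green lid, 36 mm in diameter, 24 mm high, standing loose in the middle of the parts. Origin: centre of its underside. Not needed; leave it.
There are look-alikes about, which are no part of the job. Leave any pink or turquoise look-alike of the large_wheel alone.

How it is judged:
By the outcome, as a careful person would: the job done as asked, in the order asked, and still so for the second after the job is handed in, with the robot touching nothing.
It also fails if it takes over 109 s, if anything falls off the work surface, if the arm or the gripper's body presses on something with over 40 N, if the wrist force passes 120 N, or if a joint passes its speed limit or range.

## Working session

There is one attempt and no reset: what is moved stays moved. The work goes in short steps, Python scripts to look and compute and a shell command to move; the robot and the scene stay as the last step left them, time stands still between calls to the robot, and variables do not carry over. Pictures are saved under pics/ and viewed, at most 14 in all, crops included, and the job is handed in when it is done.

```bash
mkdir -p pics
python3 - <<'E'
from rig import manip
import cv2,numpy as np
for n in("top","side"):
    im=manip.capture(n); cv2.imwrite(f"pics/{n}0.png",cv2.cvtColor(im,cv2.COLOR_RGB2BGR))
    c=manip.camera_info(n); print(n,{k:np.round(v,4).tolist() if not isinstance(v,str) else v for k,v in c.items()})
print(manip.read_state(), manip.grip_depth)
E
```

```text
top {'K': [[455.92, 0.0, 329.9179], [0.0, 455.92, 197.0406], [0.0, 0.0, 1.0]], 'T': [[-0.023, 0.9916, -0.1271, 0.3285], [-0.9996, -0.025, -0.0136, 0.0671], [-0.0167, 0.1267, 0.9918, 1.3518], [0.0, 0.0, 0.0, 1.0]]}
side {'K': [[402.0187, 0.0, 318.5043], [0.0, 402.0187, 200.633], [0.0, 0.0, 1.0]], 'T': [[0.9944, 0.0718, -0.0774, 0.4068], [-0.1047, 0.5774, -0.8097, -0.8262], [-0.0134, 0.8133, 0.5817, 0.6834], [0.0, 0.0, 0.0, 1.0]]}
{'clock': 0.1, 'joint_positions': array([ 1.09571907e+00,  3.81112915e-01,  1.29815144e+00, -2.22260506e-05,
        1.46357973e+00, -2.15340996e-01]), 'joint_velocities': array([ 2.73209419e-04,  1.93837772e-04, -1.88765801e-03,  9.47073540e-04,
       -6.62265134e-04,  5.54804036e-05]), 'tau': array([ 3.09285788e-03, -4.38659191e+01, -2.24912328e+01,  7.13824108e-02,
        3.42720235e-02, -1.05721447e-04]), 'ee_pos': array([0.14116837, 0.53131982, 0.23821925]), 'eef_rot': array([-2.01341602e-04,  1.29502175e-01,  9.91578940e-01, -5.92540564e-04]), 'force': array([ 0.05465089,  0.27557478, -0.27370516]), 'wrist_torque': array([ 0.03730042, -0.01241916,  0.07600902]), 'grasp_force': 0.0, 'finger_gap': 0.08779884931760008} 0.0187
```

View pics/top0.png

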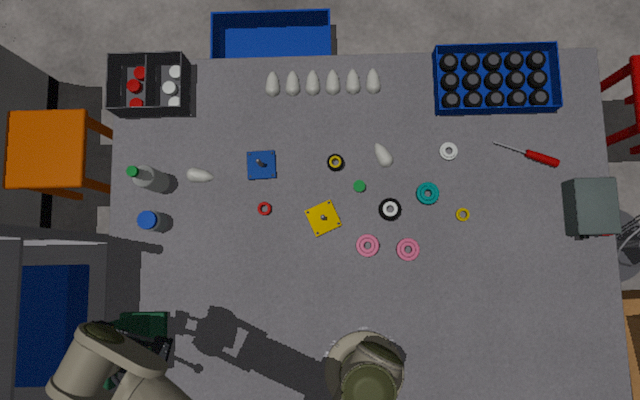

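View pics/side0.png

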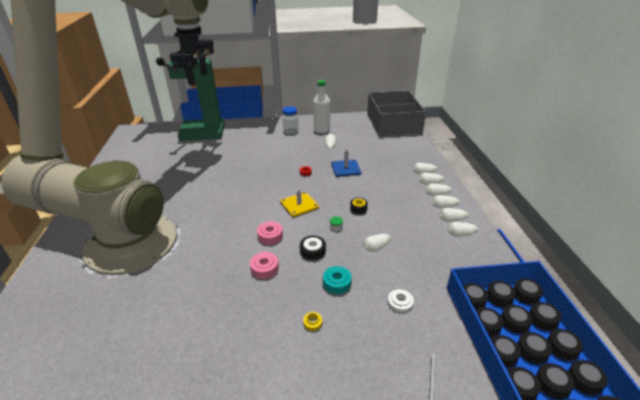

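```bash
cat > h.py <<'E'
from rig import manip
import cv2,numpy as np
from scipy.optimize import least_squares
C={n:manip.camera_info(n) for n in("top","side")}
def proj(n,P):
    K,T=np.array(C[n]["K"]),np.array(C[n]["T"]); p=(np.atleast_2d(P)-T[:3,3])@T[:3,:3]
    q=p*[1,-1,-1]@K.T; return q[:,:2]/q[:,2:]
def ray(n,uv,z):
    K,T=np.array(C[n]["K"]),np.array(C[n]["T"])
    d=T[:3,:3]@(np.linalg.inv(K)@[*uv,1]*[1,-1,-1]); return (T[:3,3]+d*(z-T[2,3])/d[2])[:2]
def mask(im,col):
    h,s,v=[a.astype(int) for a in cv2.split(cv2.cvtColor(im,cv2.COLOR_RGB2HSV))]
    m={"red":((h<8)|(h>172))&(s>140)&(v>60),"yellow":(h>18)&(h<35)&(s>120)&(v>70),"blue":(h>100)&(h<125)&(s>120)&(v>50),
       "white":(s<50)&(v>150),"green":(h>45)&(h<80)&(s>120)}[col]
    return m.astype(np.uint8)
def blob(im,col,uv,R=14,up=6):
    u,v=int(uv[0]),int(uv[1]); c=im[v-R:v+R+1,u-R:u+R+1]
    big=cv2.resize(c,None,fx=up,fy=up,interpolation=cv2.INTER_CUBIC)
    k,l,st,ce=cv2.connectedComponentsWithStats(mask(big,col))
    d=[np.hypot(*(ce[i]-(R+.5)*up))-.02*st[i,4]if st[i,4]>80 else 1e9 for i in range(1,k)]
    i=1+int(np.argmin(d)); pts=cv2.findContours((l==i).astype(np.uint8),0,1)[0]
    return cv2.convexHull(np.vstack(pts)).reshape(-1,2)/up-.5+.5/up+[u-R,v-R]
def cen(h):
    m=cv2.moments(h.astype(np.float32).reshape(-1,1,2)); return np.array([m["m10"],m["m01"]])/m["m00"],m["m00"]
t=np.linspace(0,2*np.pi,60)
def disc(r,z): return np.c_[r*np.cos(t),r*np.sin(t),0*t+z]
def model(x,y,prof,n):
    P=np.vstack([disc(r/1e3,z/1e3) for r,z in prof])+[x,y,0]
    return cv2.convexHull(proj(n,P).astype(np.float32)).reshape(-1,2)
def sq(): return None
def fit(n,im,col,uv,prof,R=14):
    c,a=cen(blob(im,col,uv,R)); x0=ray(n,uv,prof[-1][1]/1e3)
    r=least_squares(lambda p:cen(model(*p,prof,n))[0]-c,x0,diff_step=1e-3)
    return r.x,a/cen(model(*r.x,prof,n))[1]
OBJ=dict(large_wheel=("white",[(22,26.5),(22,28)]),red_spacer=("red",[(20,0),(20,18)]),white_cap=("white",[(27,0),(27,14),(21,20)]),
 small_wheel=("yellow",[(18,26.5),(18,28)]),yellow_cap=("yellow",[(20,0),(20,14),(14,20)]),blue_arbor=("blue",[(48.5,0),(48.5,12)]),
 yellow_arbor=("yellow",[(48.5,0),(48.5,12)]),tin=("green",[(18,20),(18,24)]))
UV=dict(top=dict(large_wheel=(390,209),red_spacer=(264,209),white_cap=(449,151),small_wheel=(335,162),yellow_cap=(463,214),blue_arbor=(261,165),yellow_arbor=(323,218),tin=(360,186)),
 side=dict(large_wheel=(313,243),red_spacer=(306,171),white_cap=(401,300),small_wheel=(359,204),yellow_cap=(313,321),blue_arbor=(346,168),yellow_arbor=(299,204),tin=(337,221)))
E
python3 - <<'E'
from h import *
I={n:cv2.cvtColor(cv2.imread(f"pics/{n}0.png"),cv2.COLOR_BGR2RGB) for n in C}
for o,(c,p) in OBJ.items():
    for n in C:
        x,a=fit(n,I[n],c,UV[n][o],p,24 if "arbor" in o else 14); print(o,n,np.round(x*1e3,1),"area ratio",round(a,2),"reach",round(np.hypot(*x),3))
a=cv2.resize(I["top"][125:265,180:480],None,fx=2.66,fy=2.66,interpolation=cv2.INTER_CUBIC)
cv2.imwrite("pics/t1.png",a[:,:,::-1])
b=cv2.resize(I["side"][125:345,240:440],None,fx=2.7,fy=2.7,interpolation=cv2.INTER_CUBIC)
cv2.imwrite("pics/s1.png",b[:,:,::-1])
E
```

```text
large_wheel top [460.7 -88.2] area ratio 0.87 reach 0.469
large_wheel side [460.3 -88.9] area ratio 1.01 reach 0.469
red_spacer top [472.3 281.7] area ratio 0.87 reach 0.55
red_spacer side [471.5 283.2] area ratio 0.67 reach 0.55
white_cap top [ 632.8 -272.2] area ratio 0.81 reach 0.689
white_cap side [ 638.1 -265.7] area ratio 1.43 reach 0.691
small_wheel top [604.6  68.5] area ratio 1.07 reach 0.608
small_wheel side [604.   65.4] area ratio 1.26 reach 0.607
yellow_cap top [ 440.3 -302.6] area ratio 0.89 reach 0.534
yellow_cap side [ 440.2 -302.5] area ratio 0.88 reach 0.534
blue_arbor top [604.5 290.5] area ratio 0.96 reach 0.671
blue_arbor side [604.2 290.8] area ratio 0.8 reach 0.671
yellow_arbor top [440. 108.] area ratio 1.0 reach 0.453
yellow_arbor side [439.8 109. ] area ratio 0.92 reach 0.453
tin top [530.7  -0.9] area ratio 0.88 reach 0.531
tin side [531.2  -1.6] area ratio 0.77 reach 0.531
```

View pics/t1.png

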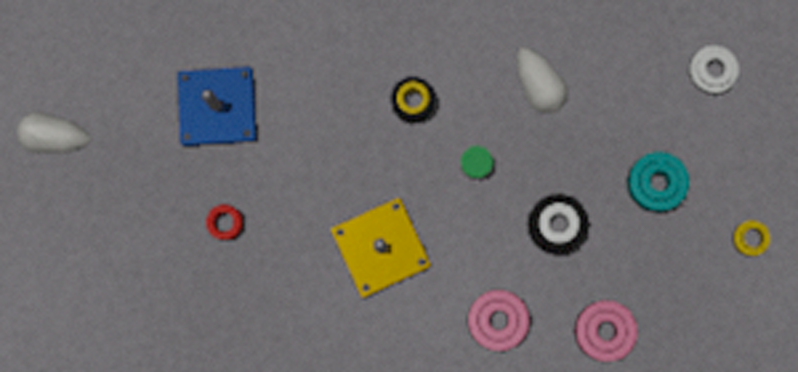

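View pics/s1.png

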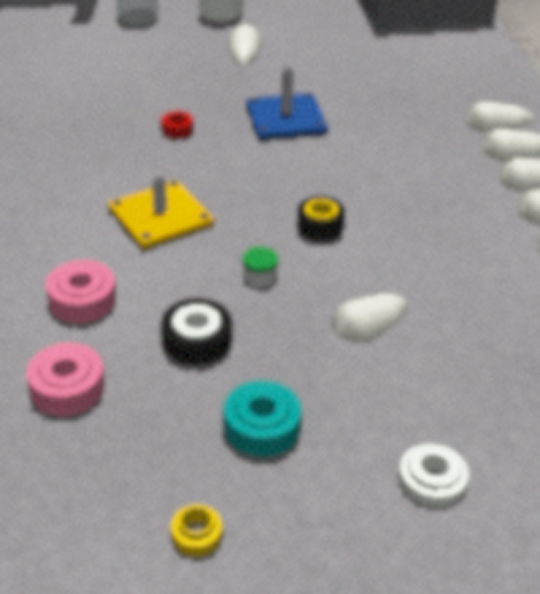

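The crops show every part clearly, and the two cameras agree to about 1 mm. The exception is the white cap, where the side-view fit failed. Large wheel is at (0.4605, -0.0885), the blue post at (0.604, 0.2905) and the yellow post at (0.440, 0.1085).

```bash
python3 -m inch '[{"travel":[31.9,-62,-10],"roll":0,"hand":8.8},{"travel":[31.9,-62,-10],"roll":0,"hand":8.8},{"travel":[31.9,-62,-10],"roll":0,"hand":8.8},{"travel":[31.9,-62,-10],"roll":0,"hand":8.8},{"travel":[31.9,-62,-10],"roll":0,"hand":8.8},{"travel":[31.9,-62,-10],"roll":0,"hand":8.8},{"travel":[31.9,-62,-10],"roll":0,"hand":8.8},{"travel":[31.9,-62,-10],"roll":0,"hand":8.8},{"travel":[31.9,-62,-10],"roll":0,"hand":8.8},{"travel":[31.9,-62,-10],"roll":0,"hand":8.8}]' 20
cat > d.py <<'E'
import sys;from h import *
# usage: d.py x y z (mm, optional): prints remaining shift in cm
s=manip.read_state();p=s["ee_pos"]*1e3
print("t",round(s["clock"],2),"tcp",np.round(p,1),"F",np.round(s["force"],1),"gap",round(s["finger_gap"]*1e3,1),"grip",round(s["grasp_force"],1))
if len(sys.argv)>3: print("shift cm",np.round((np.array(sys.argv[1:4],float)-p)/10,2))
E
python3 d.py 460.5 -88.5 60
```

```text
clock: 1.1
ee_pos: [0.3681, 0.0894, 0.1675]
eef_rot: [0.0, 0.13, 0.992, 0.0]
force: [1.2, 1.1, 0.3]
finger_gap: 0.0877
grasp_force: 0.0
t 1.1 tcp [368.1  89.4 167.5] F [1.2 1.1 0.3] gap 87.7 grip 0.0
shift cm [  9.24 -17.79 -10.75]
```

```bash
python3 -m inch '[{"travel":[8.9,-17.2,-10.7],"roll":0,"hand":8.8},{"travel":[8.9,-17.2,-10.7],"roll":0,"hand":8.8},{"travel":[8.9,-17.2,-10.7],"roll":0,"hand":8.8},{"travel":[8.9,-17.2,-10.7],"roll":0,"hand":8.8},{"travel":[8.9,-17.2,-10.7],"roll":0,"hand":8.8},{"travel":[8.9,-17.2,-10.7],"roll":0,"hand":8.8},{"travel":[8.9,-17.2,-10.7],"roll":0,"hand":8.8}]' | head -1; python3 d.py 460.5 -88.5 4
```

```text
clock: 1.8
t 1.8 tcp [456.2 -80.2  60.6] F [ 0.8  0.4 -1.7] gap 88.2 grip 0.0
shift cm [ 0.43 -0.83 -5.66]
```

```bash
python3 -m inch '[{"travel":[0.4,-0.8,0],"roll":0,"hand":8.8},{"travel":[0.4,-0.8,-3],"roll":0,"hand":8.8},{"travel":[0.4,-0.8,-5],"roll":0,"hand":8.8},{"travel":[0.4,-0.8,-5.6],"roll":0,"hand":8.8},{"travel":[0.4,-0.8,-5.6],"roll":0,"hand":6.0},{"travel":[0.4,-0.8,-5.6],"roll":0,"hand":6.0},{"travel":[0.4,-0.8,-5.6],"roll":0,"hand":6.0},{"travel":[0.4,-0.8,-5.6],"roll":0,"hand":6.0},{"travel":[0.4,-0.8,-5.6],"roll":0,"hand":6.0}]' 25| head -1; python3 d.py 604.3 290.6 120
```

```text
clock: 2.7
t 2.7 tcp [461.2 -88.7   5.7] F [-0.2  1.8  7.6] gap 65.5 grip 25.0
shift cm [14.31 37.93 11.43]
```

```bash
python3 -m inch '[{"travel":[0,0,5],"roll":0,"hand":6.0},{"travel":[0,0,10],"roll":0,"hand":6.0},{"travel":[14.4,37.9,12],"roll":0,"hand":6},{"travel":[14.4,37.9,12],"roll":0,"hand":6},{"travel":[14.4,37.9,12],"roll":0,"hand":6},{"travel":[14.4,37.9,12],"roll":0,"hand":6},{"travel":[14.4,37.9,12],"roll":0,"hand":6},{"travel":[14.4,37.9,12],"roll":0,"hand":6},{"travel":[14.4,37.9,12],"roll":0,"hand":6},{"travel":[14.4,37.9,12],"roll":0,"hand":6}]' | head -1; python3 -m inch '[{"travel":[0,0,0],"roll":0,"hand":6},{"travel":[0,0,0],"roll":0,"hand":6},{"travel":[0,0,0],"roll":0,"hand":6}]'|head -1; python3 d.py 605 290.6 100
```

```text
clock: 3.7
clock: 4.0
t 4.0 tcp [602.2 283.9 124.4] F [-1.6 -0.3 -1.9] gap 65.9 grip 25.0
shift cm [ 0.28  0.67 -2.44]
```

```bash
python3 -m inch '[{"travel":[0.3,0.7,-2.4],"roll":0,"hand":6},{"travel":[0.3,0.7,-2.4],"roll":0,"hand":6},{"travel":[0.3,0.7,-2.4],"roll":0,"hand":6}]'|head -1; python3 d.py 605 290.6 60
python3 - <<'E'
from h import *
im=manip.capture("side"); b=cv2.resize(im[90:200,270:430],None,fx=5,fy=5,interpolation=cv2.INTER_CUBIC)
cv2.imwrite("pics/s2.png",b[:,:,::-1])
E
```

```text
clock: 4.3
t 4.3 tcp [605.5 290.7 100.7] F [-0.  -0.3 -1.1] gap 65.7 grip 25.0
shift cm [-0.05 -0.01 -4.07]
```

View pics/s2.png

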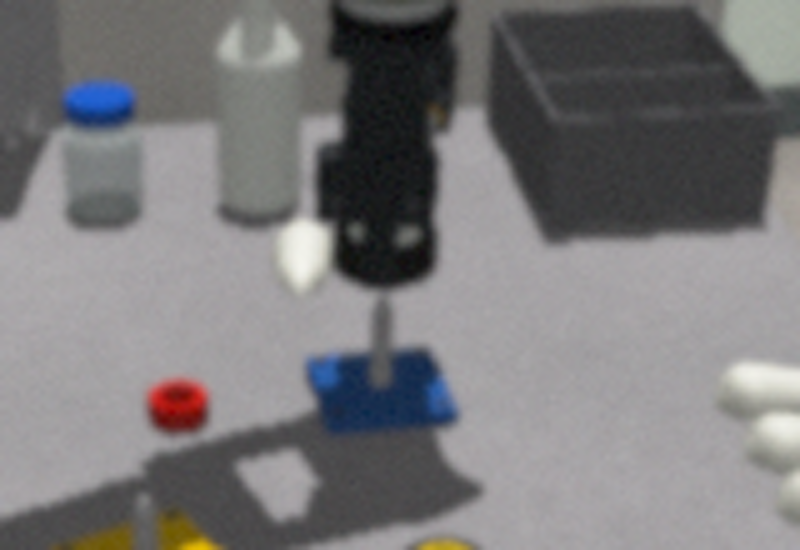

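Side crop: the wheel, spanning columns 335–435, hangs squarely over the post at column 383. Lowering it.

```bash
python3 -m inch '[{"travel":[0,0,-2],"roll":0,"hand":6},{"travel":[0,0,-3.5],"roll":0,"hand":6},{"travel":[0,0,-5],"roll":0,"hand":6},{"travel":[0,0,-6.5],"roll":0,"hand":6},{"travel":[0,0,-7.5],"roll":0,"hand":6},{"travel":[0,0,-8],"roll":0,"hand":6},{"travel":[0,0,-8],"roll":0,"hand":6}]'|head -1; python3 d.py 605 290.6 17.7
```

```text
clock: 5.05
t 5.05 tcp [605.5 291.8  20.1] F [ 0.6 -0.6 -1.2] gap 66.3 grip 25.0
shift cm [-0.05 -0.12 -0.24]
```

```bash
python3 -m inch '[{"travel":[0,-0.1,-0.15],"roll":0,"hand":6},{"travel":[0,-0.1,-0.25],"roll":0,"hand":6},{"travel":[0,-0.1,-0.25],"roll":0,"hand":6}]'|head -1; python3 d.py 605 290.6 17.7
```

```text
clock: 5.35
t 5.35 tcp [605.7 290.9  18.3] F [ 0.4 -0.3 -2. ] gap 65.5 grip 25.0
shift cm [-0.07 -0.03 -0.06]
```

```bash
for i in 1; do python3 -m inch '[{"travel":[0,0,-0.1],"roll":0,"hand":6},{"travel":[0,0,-0.1],"roll":0,"hand":6}]'|head -1; python3 d.py;  python3 -m inch '[{"travel":[0,0,-0.1],"roll":0,"hand":6},{"travel":[0,0,-0.1],"roll":0,"hand":6}]'|head -1; python3 d.py; done
```

```text
clock: 5.55
t 5.55 tcp [605.8 291.   17.8] F [-1.8 -0.6  4.4] gap 65.9 grip 25.0
clock: 5.75
t 5.75 tcp [605.9 291.   17.7] F [-4.6 -1.2 10. ] gap 65.5 grip 25.0
```

```bash
python3 -m inch '[{"travel":[0,0,0.1],"roll":0,"hand":8.4},{"travel":[0,0,0.1],"roll":0,"hand":8.4},{"travel":[0,0,0.1],"roll":0,"hand":8.4},{"travel":[0,0,4],"roll":0,"hand":8.4},{"travel":[0,0,8],"roll":0,"hand":8.4},{"travel":[-6,0,10],"roll":0,"hand":7},{"travel":[-10,-0.5,8],"roll":0,"hand":6},{"travel":[-13.4,-0.8,5],"roll":0,"hand":6},{"travel":[-13.4,-0.8,3],"roll":0,"hand":6},{"travel":[-13.4,-0.8,3],"roll":0,"hand":6}]'|head -1; python3 d.py 472 282.5 4
```

```text
clock: 6.75
t 6.75 tcp [469.9 282.6  44.2] F [0.4 0.8 0.2] gap 59.7 grip 0.0
shift cm [ 0.21 -0.01 -4.02]
```

```bash
python3 -m inch '[{"travel":[0.1,0,-2],"roll":0,"hand":6.0},{"travel":[0.1,0,-3.5],"roll":0,"hand":6},{"travel":[0.1,0,-4],"roll":0,"hand":6},{"travel":[0.1,0,-4],"roll":0,"hand":3.4},{"travel":[0.1,0,-4],"roll":0,"hand":3.4},{"travel":[0.1,0,-4],"roll":0,"hand":3.4},{"travel":[0.1,0,-4],"roll":0,"hand":3.4},{"travel":[0.1,0,-4],"roll":0,"hand":3.4},{"travel":[0.1,0,-4],"roll":0,"hand":3.4}]' 20| head -1; python3 d.py 604.3 290.6 120
python3 - <<'E'
from h import *
im=manip.capture("side"); b=cv2.resize(im[120:220,270:430],None,fx=5,fy=5,interpolation=cv2.INTER_CUBIC)
cv2.imwrite("pics/s3.png",b[:,:,::-1])
E
```

```text
clock: 7.65
t 7.65 tcp [473.3 283.1   6.8] F [1.1 0.2 6.2] gap 39.3 grip 20.0
shift cm [13.1   0.75 11.32]
```

View pics/s3.png

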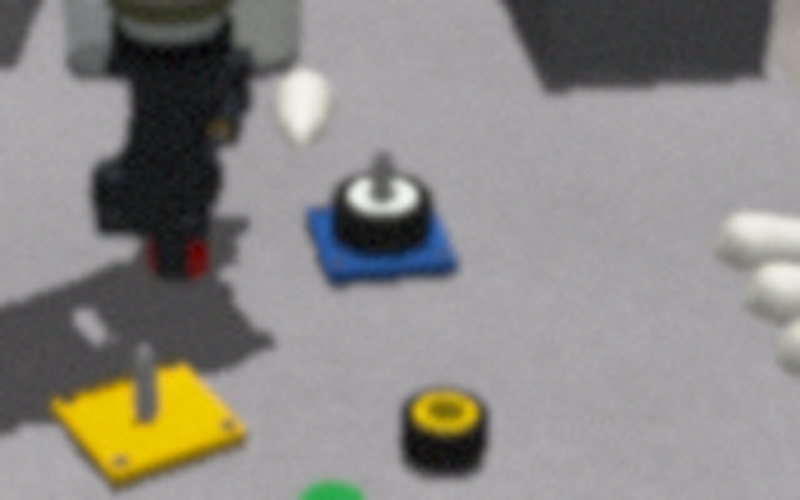

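Large wheel sits flat on the blue plate with the post through its bore. The spacer is gripped.

```bash
python3 -m inch '[{"travel":[0,0,5],"roll":0,"hand":3.4},{"travel":[0,0,9],"roll":0,"hand":3.4},{"travel":[4,0.3,11.3],"roll":0,"hand":3.4},{"travel":[8,0.6,11.3],"roll":0,"hand":3.4},{"travel":[11.5,0.7,11.3],"roll":0,"hand":3.4},{"travel":[13.2,0.7,10.3],"roll":0,"hand":3.4},{"travel":[13.2,0.7,9.3],"roll":0,"hand":3.4},{"travel":[13.2,0.7,9.3],"roll":0,"hand":3.4},{"travel":[13.2,0.7,9.3],"roll":0,"hand":3.4}]' | head -1; python3 d.py 605.5 290.6 46.8
```

```text
clock: 8.6
t 8.6 tcp [603.5 290.1  98.9] F [ 0.2  0.8 -0.4] gap 39.2 grip 20.0
shift cm [ 0.2   0.05 -5.21]
```

```bash
python3 -m inch '[{"travel":[0.2,0,0],"roll":0,"hand":3.4},{"travel":[0.2,0,-1],"roll":0,"hand":3.4},{"travel":[0.2,0,-2],"roll":0,"hand":3.4},{"travel":[0.2,0,-3],"roll":0,"hand":3.4},{"travel":[0.2,0,-4],"roll":0,"hand":3.4},{"travel":[0.2,0,-4.8],"roll":0,"hand":3.4},{"travel":[0.2,0,-4.8],"roll":0,"hand":3.4}]' | head -1; python3 d.py 605.5 290.6 46.8; python3 -m inch '[{"travel":[0,0,-0.2],"roll":0,"hand":3.4},{"travel":[0,0,-0.2],"roll":0,"hand":3.4}]'|head -1; python3 d.py;  python3 -m inch '[{"travel":[0,0,-0.1],"roll":0,"hand":3.4},{"travel":[0,0,-0.1],"roll":0,"hand":3.4}]'|head -1; python3 d.py
```

```text
clock: 9.3
t 9.3 tcp [606.  289.7  49.3] F [-0.5 -0.5 -0.7] gap 39.6 grip 20.0
shift cm [-0.05  0.09 -0.25]
clock: 9.5
t 9.5 tcp [606.8 289.9  49.2] F [-0.3  0.3 -0.8] gap 39.2 grip 20.0
clock: 9.7
t 9.7 tcp [606.7 289.9  48.2] F [-0.1  0.7 -0.5] gap 39.3 grip 20.0
```

```bash
for k in 1 ; do python3 -m inch '[{"travel":[-0.1,0,-0.1],"roll":0,"hand":3.4},{"travel":[-0.1,0,-0.1],"roll":0,"hand":3.4}]'|head -1; python3 d.py;  python3 -m inch '[{"travel":[0,0,-0.1],"roll":0,"hand":3.4},{"travel":[0,0,-0.1],"roll":0,"hand":3.4}]'|head -1; python3 d.py; done
```

```text
clock: 9.9
t 9.9 tcp [605.5 289.9  47. ] F [-0.  -0.3 -0.4] gap 39.2 grip 20.0
clock: 10.1
t 10.1 tcp [605.6 289.9  46.8] F [-2.3 -1.1  5.2] gap 39.3 grip 20.0
```

```bash
python3 -m inch '[{"travel":[0,0,0],"roll":0,"hand":6},{"travel":[0,0,0],"roll":0,"hand":6},{"travel":[0,0,0],"roll":0,"hand":6},{"travel":[0,0,4],"roll":0,"hand":6},{"travel":[0,0,8],"roll":0,"hand":6}]'|head -1; python3 d.py 633 -272 60
python3 - <<'E'
from h import *
im=manip.capture("side"); b=cv2.resize(im[100:200,270:430],None,fx=5,fy=5,interpolation=cv2.INTER_CUBIC)
cv2.imwrite("pics/s4.png",b[:,:,::-1])
import h
o=h.mask
I={n:cv2.cvtColor(cv2.imread(f"pics/{n}0.png"),cv2.COLOR_BGR2RGB) for n in C}
for th in(165,175,185,195):
    def m(im,c):
        a=cv2.cvtColor(im,cv2.COLOR_RGB2HSV);return ((a[...,1]<50)&(a[...,2]>th)).astype(np.uint8)
    h.mask=m
    for n in C:
        x,a=fit(n,I[n],"white",UV[n]["white_cap"],OBJ["white_cap"][1],18); print(th,n,np.round(x*1e3,1),round(a,2))
E
```

```text
clock: 10.6
t 10.6 tcp [605.1 289.7 125.9] F [ 1.2 -0.5 -0.3] gap 59.9 grip 0.0
shift cm [  2.79 -56.17  -6.59]
165 top [ 632.8 -271.7] 0.72
165 side [ 638. -264.] 1.05
175 top [ 623.3 -263.5] 0.01
175 side [ 634.1 -265.5] 0.87Traceback (most recent call last):
  File "<stdin>", line 12, in <module>
  File "h.py", line 32, in fit
    c,a=cen(blob(im,col,uv,R)); x0=ray(n,uv,prof[-1][1]/1e3)
            ~~~~^^^^^^^^^^^^^
  File "h.py", line 21, in blob
    i=1+int(np.argmin(d)); pts=cv2.findContours((l==i).astype(np.uint8),0,1)[0]
            ~~~~~~~~~^^^
    return _wrapfunc(a, 'argmin', axis=axis, out=out, **kwds)
    return _wrapit(obj, method, *args, **kwds)
    result = getattr(arr, method)(*args, **kwds)
ValueError: attempt to get argmin of an empty sequence
```

View pics/s4.png

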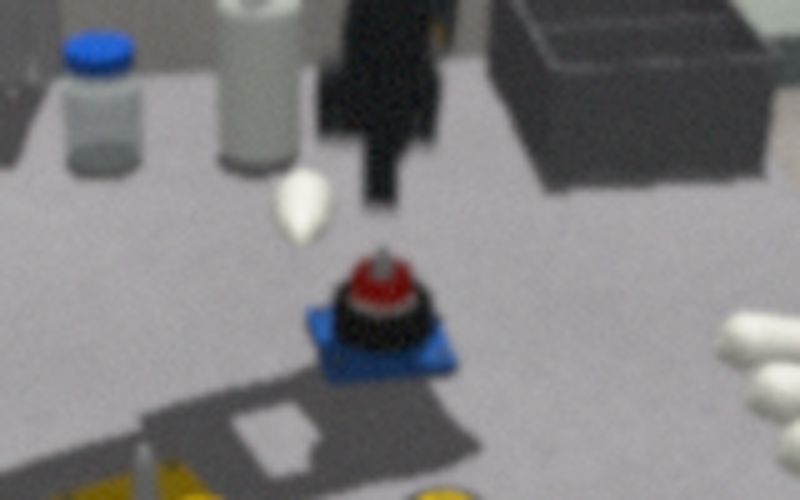

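Spacer seated on the wheel, with the post tip showing. Moving on to the white cap and checking its bounding box.

```bash
python3 -m inch '[{"travel":[2.8,-55.2,0],"roll":0,"hand":8},{"travel":[2.8,-55.2,0],"roll":0,"hand":8},{"travel":[2.8,-55.2,0],"roll":0,"hand":8},{"travel":[2.8,-55.2,0],"roll":0,"hand":8},{"travel":[2.8,-55.2,0],"roll":0,"hand":8},{"travel":[2.8,-55.2,0],"roll":0,"hand":8},{"travel":[2.8,-55.2,0],"roll":0,"hand":8},{"travel":[2.8,-55.2,0],"roll":0,"hand":8},{"travel":[2.8,-55.2,0],"roll":0,"hand":8},{"travel":[2.8,-55.2,0],"roll":0,"hand":8}]'|head -1; python3 d.py 633 -272 60
python3 - <<'E'
from h import *
for n in C:
    m=model(.633,-.272,OBJ["white_cap"][1],n); print(n,m.min(0),m.max(0))
I=cv2.imread("pics/side0.png")
print(I[300,380:420].max(1),I[284:318,401].max(1))
I=cv2.imread("pics/top0.png"); print(I[151,434:464].max(1),I[137:166,449].max(1))
E
```

```text
clock: 11.65
t 11.65 tcp [ 630.8 -211.6  125.8] F [ 0.7 -0.4 -0.3] gap 80.0 grip 0.0
shift cm [ 0.22 -6.04 -6.58]
top [438.48953 141.00407] [457.68713 159.68361]
side [387.74252 288.80417] [414.07385 312.98355]
[162 163 162 161 158 156 151 150 182 225 235 226 206 218 236 242 238 229
 202 173 156 150 151 166 191 219 236 242 241 237 231 236 234 208 178 164
 161 159 160 160] [160 160 162 163 172 197 232 241 236 195 147 126 119 119 114 106 150 216
 240 237 217 176 198 226 223 179 137 119 108 116 143 156 162 161]
[113 111 112 110  99 125 164 162 160 172 172 145 116 113 115 116 113  89
 135 166 172 166 167 146 115 113 113 111 109 111] [112 109 109 109 112 149 171 167 172 151  84  76 103 112 116 113 116 149
 173 160 155 176 148  72 103 114 114 114 112]
```

```bash
python3 -m inch '[{"travel":[0.2,-5.2,-2],"roll":0,"hand":8},{"travel":[0.2,-5.2,-6.4],"roll":0,"hand":8},{"travel":[0.2,-5.2,-6.4],"roll":0,"hand":8},{"travel":[0.2,-5.2,-6.4],"roll":0,"hand":8},{"travel":[0.2,-5.2,-6.4],"roll":0,"hand":8},{"travel":[0.2,-5.2,-6.4],"roll":0,"hand":8}]'|head -1; python3 d.py 633 -272 7
```

```text
clock: 12.25
t 12.25 tcp [ 634.  -260.7   64.3] F [ 0.7  0.2 -0.1] gap 80.2 grip 0.0
shift cm [-0.1  -1.13 -5.73]
```

```bash
python3 -m inch '[{"travel":[0,-1.1,0],"roll":0,"hand":8},{"travel":[0,-1.1,-3],"roll":0,"hand":8},{"travel":[0,-1.1,-5],"roll":0,"hand":8},{"travel":[0,-1.1,-5.7],"roll":0,"hand":8},{"travel":[0,-1.1,-5.7],"roll":0,"hand":4.8},{"travel":[0,-1.1,-5.7],"roll":0,"hand":4.8},{"travel":[0,-1.1,-5.7],"roll":0,"hand":4.8},{"travel":[0,-1.1,-5.7],"roll":0,"hand":4.8},{"travel":[0,-1.1,-5.7],"roll":0,"hand":4.8}]' 20|head -1; python3 d.py 605.5 290.6 110
```

```text
clock: 13.15
t 13.15 tcp [ 633.5 -272.8    6.2] F [-0.   0.4  5.2] gap 53.2 grip 20.0
shift cm [-2.8  56.34 10.38]
```

```bash
python3 -m inch '[{"travel":[0,0,5],"roll":0,"hand":4.8},{"travel":[0,0,10],"roll":0,"hand":4.8},{"travel":[-2.8,56.4,11.3],"roll":0,"hand":4.8},{"travel":[-2.8,56.4,11.3],"roll":0,"hand":4.8},{"travel":[-2.8,56.4,11.3],"roll":0,"hand":4.8},{"travel":[-2.8,56.4,11.3],"roll":0,"hand":4.8},{"travel":[-2.8,56.4,11.3],"roll":0,"hand":4.8},{"travel":[-2.8,56.4,11.3],"roll":0,"hand":4.8},{"travel":[-2.8,56.4,11.3],"roll":0,"hand":4.8},{"travel":[-2.8,56.4,11.3],"roll":0,"hand":4.8}]' |head -1;python3 d.py 605 290.6 110
```

```text
clock: 14.15
t 14.15 tcp [612.6 128.9 114.4] F [ 0.6  0.2 -0.4] gap 53.3 grip 20.0
shift cm [-0.76 16.17 -0.44]
```

```bash
python3 -m inch '[{"travel":[-0.7,15.2,0],"roll":0,"hand":4.8},{"travel":[-0.7,15.2,0],"roll":0,"hand":4.8},{"travel":[-0.7,15.2,0],"roll":0,"hand":4.8},{"travel":[-0.7,15.2,0],"roll":0,"hand":4.8},{"travel":[-0.7,15.2,0],"roll":0,"hand":4.8},{"travel":[-0.7,15.2,0],"roll":0,"hand":4.8}]' |head -1;python3 d.py 605 290.6 92
```

```text
clock: 14.75
t 14.75 tcp [606.2 277.8 114.1] F [ 0.1 -0.1 -0.1] gap 53.3 grip 20.0
shift cm [-0.12  1.28 -2.21]
```

```bash
python3 -m inch '[{"travel":[-0.1,1.3,0],"roll":0,"hand":4.8},{"travel":[-0.1,1.3,-2.2],"roll":0,"hand":4.8},{"travel":[-0.1,1.3,-2.2],"roll":0,"hand":4.8},{"travel":[-0.1,1.3,-2.2],"roll":0,"hand":4.8}]' |head -1;python3 d.py 605 290.6 64.2
```

```text
clock: 15.15
t 15.15 tcp [605.3 291.5  92.3] F [0.4 0.4 0.6] gap 53.3 grip 20.0
shift cm [-0.03 -0.09 -2.81]
```

```bash
python3 -m inch '[{"travel":[0,-0.1,-0.7],"roll":0,"hand":4.8},{"travel":[0,-0.1,-1.5],"roll":0,"hand":4.8},{"travel":[0,-0.1,-2.2],"roll":0,"hand":4.8},{"travel":[0,-0.1,-2.6],"roll":0,"hand":4.8},{"travel":[0,-0.1,-2.6],"roll":0,"hand":4.8}]' |head -1;python3 d.py 605 290.6 64.2;python3 -m inch '[{"travel":[0,0,-0.1],"roll":0,"hand":4.8},{"travel":[0,0,-0.1],"roll":0,"hand":4.8}]'|head -1; python3 d.py;  python3 -m inch '[{"travel":[0,0,-0.1],"roll":0,"hand":4.8},{"travel":[0,0,-0.1],"roll":0,"hand":4.8}]'|head -1; python3 d.py
```

```text
clock: 15.65
t 15.65 tcp [604.8 290.9  65.4] F [-0.1 -0.2 -0.4] gap 53.0 grip 20.0
shift cm [ 0.02 -0.03 -0.12]
clock: 15.85
t 15.85 tcp [605.2 291.   65.3] F [-0.6 -1.1 -0.6] gap 53.5 grip 20.0
clock: 16.05
t 16.05 tcp [605.2 291.   64.3] F [ 0.7 -0.1 -1.1] gap 53.1 grip 20.0
```

```bash
python3 -m inch '[{"travel":[0,0,-0.1],"roll":0,"hand":4.8},{"travel":[0,0,-0.1],"roll":0,"hand":4.8}]'|head -1; python3 d.py
```

```text
clock: 16.25
t 16.25 tcp [605.3 291.   64.2] F [-2.9 -0.8  5.3] gap 53.2 grip 20.0
```

Contact at the expected height. Releasing, then on to the small wheel at (0.604, 0.067).

```bash
python3 -m inch '[{"travel":[0,0,0],"roll":0,"hand":7.5},{"travel":[0,0,0],"roll":0,"hand":7.5},{"travel":[0,0,0],"roll":0,"hand":7.5},{"travel":[0,0,4],"roll":0,"hand":7.5},{"travel":[0,-4,6],"roll":0,"hand":7.5},{"travel":[0,-22.2,6],"roll":0,"hand":7.5},{"travel":[0,-22.2,6],"roll":0,"hand":7.5},{"travel":[0,-22.2,6],"roll":0,"hand":7.5},{"travel":[0,-22.2,3],"roll":0,"hand":7.5},{"travel":[0,-22.2,0],"roll":0,"hand":7.5}]'|head -1; python3 d.py 604.3 67 7
python3 - <<'E'
from h import *
im=manip.capture("side"); b=cv2.resize(im[100:200,270:430],None,fx=5,fy=5,interpolation=cv2.INTER_CUBIC)
cv2.imwrite("pics/s5.png",b[:,:,::-1])
I=cv2.cvtColor(cv2.imread("pics/side0.png"),cv2.COLOR_BGR2RGB)
h=blob(I,"yellow",UV["side"]["small_wheel"]); print(h.min(0),h.max(0)); m=model(.6043,.067,OBJ["small_wheel"][1],"side");print(m.min(0),m.max(0))
E
```

```text
clock: 17.25
t 17.25 tcp [605.8  64.8  63.2] F [0.  0.5 0.1] gap 74.8 grip 0.0
shift cm [-0.15  0.22 -5.62]
[351.25       197.91666667] [365.75       206.91666667]
[352.0884  198.02696] [365.08298 206.01329]
```

View pics/s5.png

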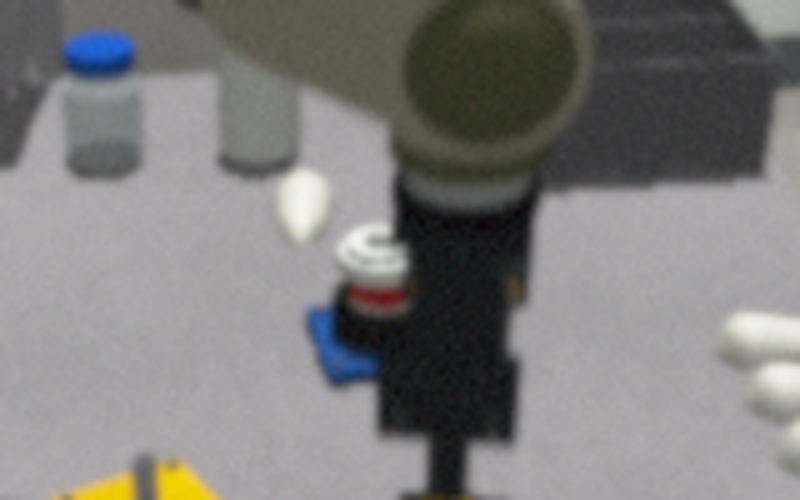

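The blue stack is level: wheel, red spacer, then white cap. Gripping the small wheel.

```bash
python3 -m inch '[{"travel":[-0.1,0.2,0],"roll":0,"hand":7.5},{"travel":[-0.1,0.2,-3],"roll":0,"hand":7.5},{"travel":[-0.1,0.2,-5],"roll":0,"hand":7.5},{"travel":[-0.1,0.2,-5.6],"roll":0,"hand":7.5},{"travel":[-0.1,0.2,-5.6],"roll":0,"hand":4.4},{"travel":[-0.1,0.2,-5.6],"roll":0,"hand":4.4},{"travel":[-0.1,0.2,-5.6],"roll":0,"hand":4.4},{"travel":[-0.1,0.2,-5.6],"roll":0,"hand":4.4},{"travel":[-0.1,0.2,-5.6],"roll":0,"hand":4.4}]' 20|head -1; python3 d.py 440 108.5 90
```

```text
clock: 18.2
t 18.2 tcp [604.8  71.    8.5] F [-0.   1.2  6.9] gap 50.3 grip 20.0
shift cm [-16.48   3.75   8.15]
```

```bash
python3 -m inch '[{"travel":[0,0,5],"roll":0,"hand":4.4},{"travel":[-2,0.5,8],"roll":0,"hand":4.4},{"travel":[-16.4,3.8,9],"roll":0,"hand":4.4},{"travel":[-16.4,3.8,9],"roll":0,"hand":4.4},{"travel":[-16.4,3.8,9],"roll":0,"hand":4.4},{"travel":[-16.4,3.8,9],"roll":0,"hand":4.4},{"travel":[-16.4,3.8,8],"roll":0,"hand":4.4},{"travel":[-16.4,3.8,8],"roll":0,"hand":4.4}]'|head -1; python3 d.py 440.5 108.5 82
python3 - <<'E'
from h import *
im=manip.capture("side"); b=cv2.resize(im[110:240,220:400],None,fx=4.4,fy=4.4,interpolation=cv2.INTER_CUBIC)
cv2.imwrite("pics/s6.png",b[:,:,::-1])
E
```

```text
clock: 19.0
t 19.0 tcp [441.  108.7  86.3] F [ 0.  -0.1 -0.7] gap 50.0 grip 20.0
shift cm [-0.05 -0.02 -0.43]
```

View pics/s6.png

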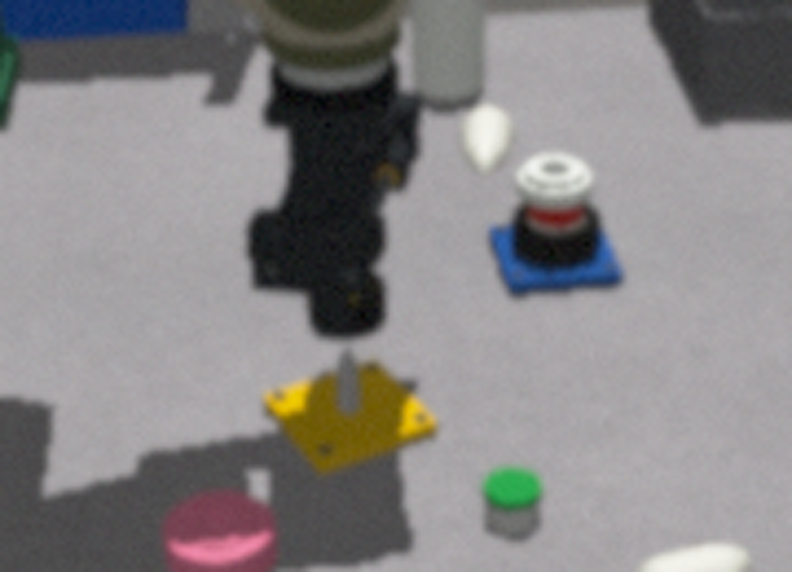

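The small wheel (columns 310–383) is centred over the yellow post at column 347, and the blue stack is upright. Lowering.

```bash
python3 -m inch '[{"travel":[0,0,-1.5],"roll":0,"hand":4.4},{"travel":[0,0,-2.5],"roll":0,"hand":4.4},{"travel":[0,0,-3.5],"roll":0,"hand":4.4},{"travel":[0,0,-5],"roll":0,"hand":4.4},{"travel":[0,0,-6],"roll":0,"hand":4.4},{"travel":[0,0,-6.3],"roll":0,"hand":4.4},{"travel":[0,0,-6.3],"roll":0,"hand":4.4}]'|head -1; python3 d.py 440.5 108.5 20.5; python3 -m inch '[{"travel":[0,0,-0.1],"roll":0,"hand":4.4},{"travel":[0,0,-0.1],"roll":0,"hand":4.4}]'|head -1; python3 d.py;  python3 -m inch '[{"travel":[0,0,-0.1],"roll":0,"hand":4.4},{"travel":[0,0,-0.1],"roll":0,"hand":4.4}]'|head -1; python3 d.py
```

```text
clock: 19.75
t 19.75 tcp [440.1 108.9  23.9] F [-0.3 -0.2 -0. ] gap 49.7 grip 20.0
shift cm [ 0.04 -0.04 -0.34]
clock: 19.95
t 19.95 tcp [440.3 108.9  23.5] F [-0.4 -0.2 -0.6] gap 49.7 grip 20.0
clock: 20.15
t 20.15 tcp [440.2 108.9  22.3] F [ 0.5  0.6 -1. ] gap 50.3 grip 20.0
```

```bash
python3 -m inch '[{"travel":[0,0,-0.1],"roll":0,"hand":4.4},{"travel":[0,0,-0.1],"roll":0,"hand":4.4}]'|head -1; python3 d.py; python3 -m inch '[{"travel":[0,0,-0.1],"roll":0,"hand":4.4},{"travel":[0,0,-0.1],"roll":0,"hand":4.4}]'|head -1; python3 d.py;  python3 -m inch '[{"travel":[0,0,-0.1],"roll":0,"hand":4.4},{"travel":[0,0,-0.1],"roll":0,"hand":4.4}]'|head -1; python3 d.py
```

```text
clock: 20.35
t 20.35 tcp [440.1 108.9  21.1] F [ 0.  -0.5 -1.1] gap 49.6 grip 20.0
clock: 20.55
t 20.55 tcp [440.2 108.9  20.5] F [-0.9 -0.6  5.1] gap 50.1 grip 20.0
clock: 20.75
t 20.75 tcp [440.2 109.   20.3] F [-3.3  0.  18.5] gap 49.8 grip 20.0
```

```bash
python3 -m inch '[{"travel":[0,0,0.1],"roll":0,"hand":7},{"travel":[0,0,0.1],"roll":0,"hand":7},{"travel":[0,0,0.1],"roll":0,"hand":7},{"travel":[0,0,5],"roll":0,"hand":7},{"travel":[0,-1,9],"roll":0,"hand":7},{"travel":[0,-41.1,9],"roll":0,"hand":6},{"travel":[0,-41.1,9],"roll":0,"hand":6},{"travel":[0,-41.1,9],"roll":0,"hand":6},{"travel":[0,-41.1,9],"roll":0,"hand":6},{"travel":[0,-41.1,9],"roll":0,"hand":6}]'|head -1;python3 d.py 440.3 -302.6 60;  python3 - <<'E'
from h import *
im=manip.capture("side"); b=cv2.resize(im[110:240,220:400],None,fx=4.4,fy=4.4,interpolation=cv2.INTER_CUBIC)
cv2.imwrite("pics/s7.png",b[:,:,::-1])
E
```

```text
clock: 21.75
t 21.75 tcp [ 439.7 -153.1  109.1] F [ 1.3 -0.5  0.1] gap 60.0 grip 0.0
shift cm [  0.06 -14.95  -4.91]
```

View pics/s7.png

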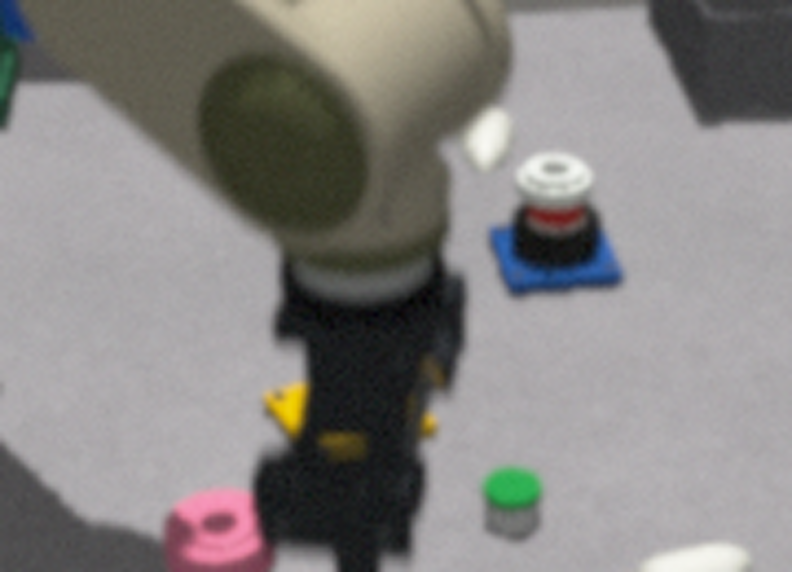

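The hand hides the yellow arbor here, so I'll check it later. Carrying on to the yellow cap.

```bash
python3 -m inch '[{"travel":[0,-14,-1],"roll":0,"hand":6},{"travel":[0,-14,-1],"roll":0,"hand":6},{"travel":[0,-14,-4.9],"roll":0,"hand":6},{"travel":[0,-14,-4.9],"roll":0,"hand":6},{"travel":[0,-14,-4.9],"roll":0,"hand":6},{"travel":[0,-14,-4.9],"roll":0,"hand":6},{"travel":[0,-14,-4.9],"roll":0,"hand":6}]'|head -1;python3 d.py 440.3 -302.6 7
```

```text
clock: 22.5
t 22.5 tcp [ 440.6 -289.9   61.2] F [ 0.6 -0.6  0.9] gap 60.3 grip 0.0
shift cm [-0.03 -1.27 -5.42]
```

```bash
python3 -m inch '[{"travel":[0,-1.3,0],"roll":0,"hand":6},{"travel":[0,-1.3,-2],"roll":0,"hand":6},{"travel":[0,-1.3,-4],"roll":0,"hand":6},{"travel":[0,-1.3,-5.4],"roll":0,"hand":6},{"travel":[0,-1.3,-5.4],"roll":0,"hand":6},{"travel":[0,-1.3,-5.4],"roll":0,"hand":3.4},{"travel":[0,-1.3,-5.4],"roll":0,"hand":3.4},{"travel":[0,-1.3,-5.4],"roll":0,"hand":3.4},{"travel":[0,-1.3,-5.4],"roll":0,"hand":3.4},{"travel":[0,-1.3,-5.4],"roll":0,"hand":3.4}]' 15|head -1;python3 d.py 440.3 108.5 100;  python3 - <<'E'
from h import *
im=manip.capture("side"); b=cv2.resize(im[110:360,220:440],None,fx=2.4,fy=2.4,interpolation=cv2.INTER_CUBIC)
cv2.imwrite("pics/s8.png",b[:,:,::-1])
E
```

```text
clock: 23.5
t 23.5 tcp [ 440.5 -304.4    7. ] F [-0.9  0.4  6.2] gap 39.3 grip 15.0
shift cm [-2.000e-02  4.129e+01  9.300e+00]
```

View pics/s8.png

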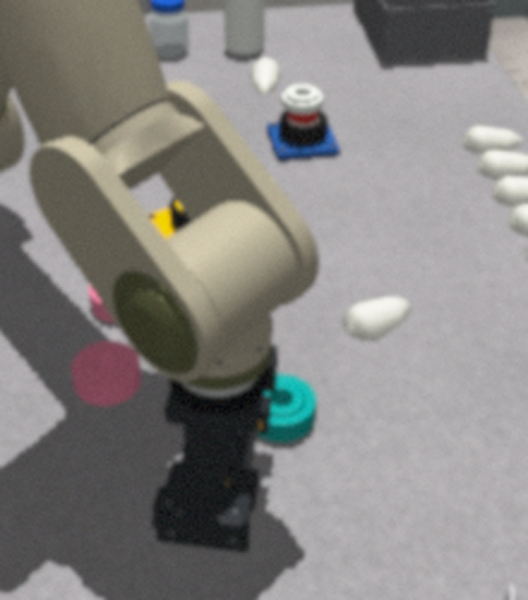

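Yellow cap is gripped (gap 39.3 mm); the yellow arbor is still hidden behind the arm.

```bash
python3 -m inch '[{"travel":[0,0,5],"roll":0,"hand":3.4},{"travel":[0,0,9],"roll":0,"hand":3.4},{"travel":[0,41.3,10],"roll":0,"hand":3.4},{"travel":[0,41.3,10],"roll":0,"hand":3.4},{"travel":[0,41.3,10],"roll":0,"hand":3.4},{"travel":[0,41.3,10],"roll":0,"hand":3.4},{"travel":[0,41.3,10],"roll":0,"hand":3.4},{"travel":[0,41.3,10],"roll":0,"hand":3.4},{"travel":[0,41.3,10],"roll":0,"hand":3.4},{"travel":[0,41.3,10],"roll":0,"hand":3.4}]'|head -1;python3 d.py 440.3 108.5 100
```

```text
clock: 24.55
t 24.55 tcp [439.7  97.8 106.2] F [ 1. -0. -1.] gap 39.3 grip 15.0
shift cm [ 0.06  1.07 -0.62]
```

```bash
python3 -m inch '[{"travel":[0,3,0],"roll":0,"hand":3.4},{"travel":[0,3,0],"roll":0,"hand":3.4},{"travel":[0,3,0],"roll":0,"hand":3.4}]'|head -1;python3 d.py 440.3 108.5 85
```

```text
clock: 24.85
t 24.85 tcp [439.9 126.  105.9] F [-0.3 -0.1 -0.1] gap 39.6 grip 15.0
shift cm [ 0.04 -1.75 -2.09]
```

```bash
python3 -m inch '[{"travel":[0,-1.3,0],"roll":0,"hand":3.4},{"travel":[0,-1.3,-2],"roll":0,"hand":3.4},{"travel":[0,-1.3,-2],"roll":0,"hand":3.4},{"travel":[0,-1.3,-2],"roll":0,"hand":3.4}]'|head -1;python3 d.py 440.3 108.5 47;  python3 - <<'E'
from h import *
im=manip.capture("side"); b=cv2.resize(im[110:240,220:400],None,fx=4.4,fy=4.4,interpolation=cv2.INTER_CUBIC)
cv2.imwrite("pics/s9.png",b[:,:,::-1])
E
```

```text
clock: 25.25
t 25.25 tcp [440.2 111.5  86. ] F [-0.2 -0.1 -0.2] gap 39.2 grip 15.0
shift cm [ 0.01 -0.3  -3.9 ]
```

View pics/s9.png

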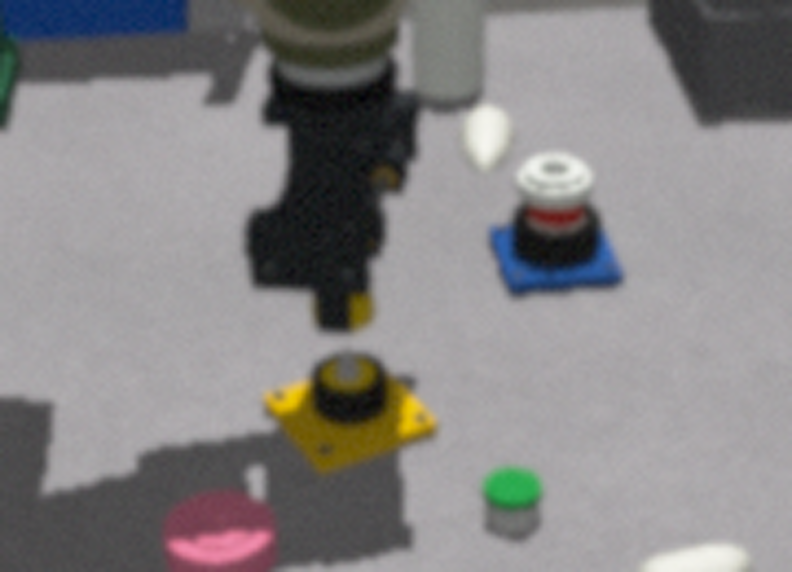

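The small wheel sits flat on the yellow plate, post at (348, 365) in the crop, and the cap hangs above it. Correcting y by -3 mm and lowering.

```bash
python3 -m inch '[{"travel":[0,-0.3,0],"roll":0,"hand":3.4},{"travel":[0,-0.3,0],"roll":0,"hand":3.4},{"travel":[0,-0.3,-0.8],"roll":0,"hand":3.4},{"travel":[0,-0.3,-1.6],"roll":0,"hand":3.4},{"travel":[0,-0.3,-2.4],"roll":0,"hand":3.4},{"travel":[0,-0.3,-3.2],"roll":0,"hand":3.4},{"travel":[0,-0.3,-3.6],"roll":0,"hand":3.4},{"travel":[0,-0.3,-3.6],"roll":0,"hand":3.4}]'|head -1;python3 d.py 440.3 108.5 47;python3 -m inch '[{"travel":[0,0,-0.1],"roll":0,"hand":3.4},{"travel":[0,0,-0.1],"roll":0,"hand":3.4}]'|head -1; python3 d.py;  python3 -m inch '[{"travel":[0,0,-0.1],"roll":0,"hand":3.4},{"travel":[0,0,-0.1],"roll":0,"hand":3.4}]'|head -1; python3 d.py
```

```text
clock: 26.1
t 26.1 tcp [439.8 109.8  49.2] F [-0.5  0.3 -0.1] gap 39.4 grip 15.0
shift cm [ 0.05 -0.13 -0.22]
clock: 26.3
t 26.3 tcp [440.2 109.8  49. ] F [ 0.1  0.  -0.6] gap 38.9 grip 15.0
clock: 26.5
t 26.5 tcp [440.1 109.8  47.9] F [-0.2  0.4 -0.5] gap 39.0 grip 15.0
```

```bash
python3 -m inch '[{"travel":[0,-0.1,-0.1],"roll":0,"hand":3.4},{"travel":[0,-0.1,-0.1],"roll":0,"hand":3.4}]'|head -1; python3 d.py;  python3 -m inch '[{"travel":[0,0,-0.1],"roll":0,"hand":3.4},{"travel":[0,0,-0.1],"roll":0,"hand":3.4}]'|head -1; python3 d.py
```

```text
clock: 26.7
t 26.7 tcp [440.2 108.9  47.1] F [0.2 1.  2. ] gap 39.1 grip 15.0
clock: 26.9
t 26.9 tcp [440.3 108.9  46.8] F [-2.6  0.5 13. ] gap 39.2 grip 15.0
```

Seated. Releasing, lifting and backing away for a final look.

```bash
python3 -m inch '[{"travel":[0,0,0.1],"roll":0,"hand":6},{"travel":[0,0,0.1],"roll":0,"hand":6},{"travel":[0,0,0.1],"roll":0,"hand":6},{"travel":[0,0,4],"roll":0,"hand":6},{"travel":[0,0,9],"roll":0,"hand":6},{"travel":[0,0,14],"roll":0,"hand":6},{"travel":[0,0,16],"roll":0,"hand":6},{"travel":[0,0,16],"roll":0,"hand":6},{"travel":[0,0,16],"roll":0,"hand":6}]'|head -1;python3 d.py;  python3 - <<'E'
from h import *
im=manip.capture("side"); b=cv2.resize(im[110:260,220:440],None,fx=3.6,fy=3.6,interpolation=cv2.INTER_CUBIC)
cv2.imwrite("pics/s10.png",b[:,:,::-1])
E
```

```text
clock: 27.8
t 27.8 tcp [439.7 108.8 205.1] F [ 0.  -0.4 -1.2] gap 59.6 grip 0.0
```

View pics/s10.png

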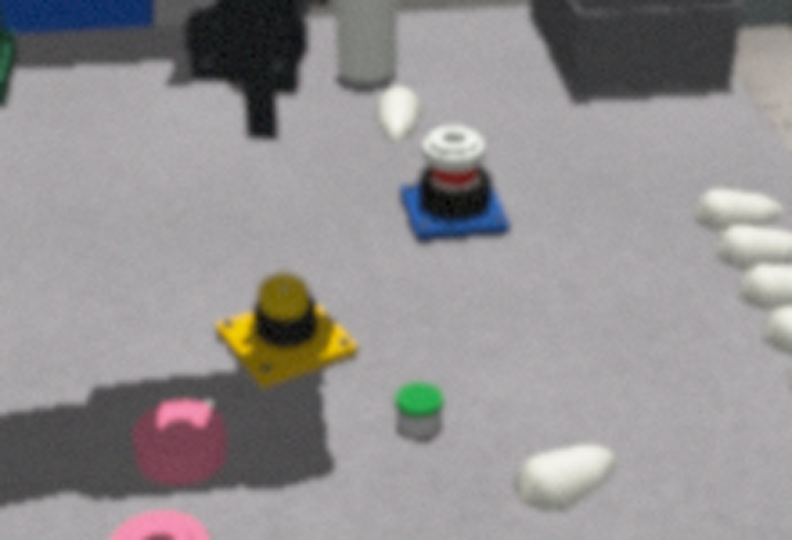

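Both stacks are upright: blue at (455, 170), yellow at (285, 310). The shells and tin are undisturbed.

```bash
python3 -c "from rig import manip; print(manip.close_job())"
```

```text
the job is handed in; nothing more can be done
None
```

Both wheel sets are built in the order asked, with each part lowered to contact before release; the last picture shows both stacks upright and the shells and tin undisturbed, and the job was handed in at about 28 s.

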